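# Proof-pull lug coupons and pack them

## Task

Proof-test every lug coupon on the bench, the longest plate first and the shortest last: slide its plate under the lips of the pull tester until it is home against the back stop, pull its lug straight up with slowly rising force until the pointer stands between the two lines on the column (never beyond the upper line), hold it there for a good second, then ease it back down and slide it out. Pack all the tested coupons upright in the cardboard box, each plate flat on the box's floor; they fit only if the long one lies along the box's shorter wall and the other two side by side in the second row. Leave the other things alone.

Things in the scene. Friction and masses are not known exactly. Their poses are not given: they have to be found in the camera images.
- tester: Pull tester, 235 x 110 mm footprint, 98 mm high, does not move. Origin: centre of its underside; z up, x points from the open mouth of its lipped channel to the gauge column at the back. The column plate stands at x = 117 to 127 mm. A sprung steel carriage holds the channel (a T-slot).
- channel (a point): Centre of the channel floor with the carriage down (tester x = 20, y = 0, z = 18 mm), fixed to the frame, axes as the tester's. Channel: 55 mm wide inside; underside of its two lips 12 mm and their top 17 mm above the floor; 35 mm gap between the lips; 94 mm long, from the open mouth at x = -47 to the back stop at x = +47 mm (this point's frame).
- carriage (a point): The same point as channel, but riding on the sprung carriage: it rises with the gauge. A coupon pulled against the lips stands 4 mm above the carriage floor.
- apron (a point): Centre of the top of the fixed apron in front of the channel's mouth, level with the channel floor (tester x = -65, z = 18 mm), 66 x 84 mm. From 34 to 5 mm before the mouth two splayed guide walls, 12 mm high, lead in: about 74 mm apart at the entrance and 60 mm next to the mouth.
- gauge (a joint): Height of the sprung carriage above rest, 0 to 0.05 m; the black pointer bar on the column rises with it. 0 at rest; the spring then takes about 4 N to start and 0.45 N more per mm (about 15 N at 0.026). The two dark lines across the column are the proof band: the pointer is at the lower line at 0.020 and at the upper at 0.032.
- carton: Open brown cardboard box, outside 110 (its x) x 120 (its y) x 28 mm high, walls and floor 5 mm thick, so 100 x 110 mm inside; heavy, does not move. Origin: centre of its underside, z up.
- coupon_a_mid (a point): Centre (35 mm above the underside) of the long coupon: plywood plate 90 (x) x 50 (y) x 8 mm with an upright steel lug in its middle, 12 mm thick (y), 22 mm wide (x), its rounded top with a round eye 70 to 74 mm above the plate's underside. Grip the lug firmly across its 12 mm. z is up when it stands on its plate; a half turn about z makes no difference. May be absent.
- stud_a (a joint): How far the long coupon's pressed-in lug has been drawn out of its plate (m), 0 = seated; it gives way at about 45 N.
- coupon_b_mid (a point): Centre (35 mm above the underside) of the middle coupon: plywood plate 52 (x) x 50 (y) x 8 mm with an upright steel lug in its middle, 12 mm thick (y), 22 mm wide (x), its rounded top with a round eye 70 to 74 mm above the plate's underside. Grip the lug firmly across its 12 mm. z is up when it stands on its plate; a half turn about z makes no difference. May be absent.
- stud_b (a joint): How far the middle coupon's pressed-in lug has been drawn out of its plate (m), 0 = seated; it gives way at about 45 N.
- coupon_c_mid (a point): Centre (35 mm above the underside) of the short coupon: plywood plate 38 (x) x 50 (y) x 8 mm with an upright steel lug in its middle, 12 mm thick (y), 22 mm wide (x), its rounded top with a round eye 70 to 74 mm above the plate's underside. Grip the lug firmly across its 12 mm. z is up when it stands on its plate; a half turn about z makes no difference. May be absent.
- stud_c (a joint): How far the short coupon's pressed-in lug has been drawn out of its plate (m), 0 = seated; it gives way at about 45 N.
- hardener: Small red-capped white bottle, 40 mm across, 95 mm high, standing at the back; origin under its centre. Bystander.
- bolts: Low round grey tin of bolts, 88 mm across, 36 mm high; origin under its centre. Bystander.
- tape: Thin roll of masking tape lying flat, 94 mm across, 19 mm high; origin under its centre. Bystander.
- paintbrush: Flat brush lying near the right-hand end of the bench, 189 mm long, 11 mm high; origin under its centre. Bystander.
Things that resemble listed ones, but are neither listed nor needed, are in the scene too. What is shaped like the part that bears coupon_c_mid but orange is not meant.

How it is judged:
By the outcome, as a careful person would: the job done as asked, in the order asked, and still so for the second after the job is handed in, with the robot touching nothing.
Of coupon_a, coupon_b, coupon_c only 2 to 3 are there at a start; the rules pass over those that are not, and their reading is None.
At some moment in a run one of coupon_a, coupon_b, coupon_c may be knocked a few centimetres aside while the robot is not near it.
Once in a run the grip may slacken for a moment while it holds something.
It also fails if it takes over 210 s, if anything falls off the work surface, if the arm or the gripper's body presses on something with over 40 N, if the wrist force passes 120 N, or if a joint passes its speed limit or range.

## Robot

A 7-joint arm with a two-finger parallel gripper is mounted at the origin on a cart in front of the work surface, level with it; the furniture and walls round the work are solid. World frame = base frame: x ahead of the robot, y to its left, z up, the work surface at z = 0. Lengths are in mm, angles in rad, forces in N, time in s.
With the tool pointing down it reaches from about 400 to 875 mm from the base axis. Payload 19.3 kg.
Tool frame: the origin (TCP) lies at the very end of the fingers, on their centre line; the grasp point (between the pads) lies 19 mm behind it (grip_point_offset is the z of the grasp point in the tool frame, in mm); z points along the fingers, y is the line along which they close (so a half turn about z gives the same grasp; the last joint's range is limited). The gripper opens to 85 mm and grips with 20 to 120 N. Pads are 22 mm wide; open, the fingers measure 114 mm over their backs; the gripper's body (76 mm by 85 mm) begins 54 mm behind the grasp point. The pads swing forward as they close: fully open they stand 13 mm farther back than shut.
Start: joints at [1.262, 0.521, -0.036, 1.599, 0.021, 1.021, -0.113], TCP at [147.807, -607.262, 231.291] pointing down, gripper open.
Joint ranges: [-2.91, 2.91], [-0.3, 2.13], [-1.5, 1.42], [0.17, 2.43], [-1.26, 4.41], [0.16, 1.93], [-2.52, 2.52]. Speed limits (rad/s): [1.89, 1.89, 2.39, 2.39, 3.01, 3.01, 3.01].

## Interface

Orientations are given as a 3x3 rotation matrix whose columns are the frame's x, y, z axes.
In Python, from workcell import movep, movel, goto_joints, open_gripper, clamp, wait, inverse_kinematics, read_state, camera, PlanningError, finish_job, grip_point_offset gives the robot as it stands. Calls block until the motion is done:
- movep(position, orientation): joint-space move of the TCP to a pose.
- movel(position, frame=None, max_speed=150, guard=None): straight line of the TCP; frame=None keeps the orientation; max_speed is the mean speed in mm/s. With guard (N) it stops when the force on the tool has changed by that much, and returns True; else False.
- goto_joints(angles): joint-space move.
- open_gripper() and clamp(): open the fingers fully, or close them until they stop; the grip force is fixed at half the most.
- wait(seconds).
- inverse_kinematics(position, orientation): joint angles nearest the present ones, or None.
- read_state(): the state.
- camera(name): name is "scene" or "top" or "wrist"; returns a dict with "image" (400x640x3 uint8, blue, green, red), "range_z" (400x640 float32, mm along the optical axis (not along the pixel's ray), 0 where there is no reading), "fx", "fy", "cx", "cy" (pixels), "cam_to_world" (4x4, takes a point from camera to world coordinates). Camera axes: x right, y up, looking along -z (the intrinsics and any distortion apply to the point x, -y, -z); pixel columns grow to the right and rows downward; lengths in mm; the calibration is good to about 2 mm. The wrist camera is an equidistant fisheye: a pixel r from the principal point sees the ray r / f radians off the axis. A picture is of the moment at which its call begins.
A pose or a line that the arm cannot do raises PlanningError and nothing moves.
- finish_job(): hands the job in; it is judged then, once.
The state is a dict: "time": time; "qpos": joint angles; "qvel": joint speeds; "joint_efforts": joint torques, N m; "eef_pos": TCP position; "tool_rot": TCP orientation; "ft_force": force on the tool from outside, world axes, zero at the start; "torque": the same for the moment, N m; "finger_gap": finger opening in mm; "gripper_force": force on a finger pad.
Only numpy, scipy, OpenCV 4.12 (cv2) and the standard library are available. Lean on these libraries where they do the work, as an engineer would, in place of code of your own. Each camera call takes 0.05 s, during which the arm holds its last target. There are 200 camera calls.

## Working session

There is one attempt and no reset: what is moved stays moved. The work goes in short steps, each a Python script; the robot and the scene stay as the last script left them, time stands still between calls to the robot, and variables do not carry over. Pictures are saved under pics/ and viewed, at most 14 in all, crops included, and the job is handed in when it is done.

```bash
ls; mkdir -p pics
python3 - <<'E'
from workcell import *
import cv2,numpy as np
for n in ("scene","top"):
    c=camera(n); cv2.imwrite(f"pics/{n}0.png",c["image"]); np.savez(f"{n}0.npz",**c)
    print(n,c["fx"],c["cx"],c["cy"],np.round(c["cam_to_world"],3).tolist())
s=read_state();print(s["time"],s["ft_force"],s["finger_gap"],np.round(s["tool_rot"],3).tolist(),grip_point_offset)
E
```

```text
pics
scene 455.31943064985325 316.8359269475681 208.9973352047767 [[-0.601, 0.437, -0.67, -400.555], [-0.8, -0.333, 0.5, 636.315], [-0.004, 0.836, 0.549, 836.098], [0.0, 0.0, 0.0, 1.0]]
top 501.87789908506693 323.5210281918238 197.06549659576177 [[0.026, 0.982, -0.185, 316.517], [-1.0, 0.027, 0.004, -73.114], [0.009, 0.185, 0.983, 1276.703], [0.0, 0.0, 0.0, 1.0]]
0.1 [-0.22891275  0.40068626  0.18681718] 84.93366486557177 [[0.972, 0.237, -0.0], [0.237, -0.972, 0.001], [-0.0, -0.001, -1.0]] -18.700000000000003
```

View pics/top0.png

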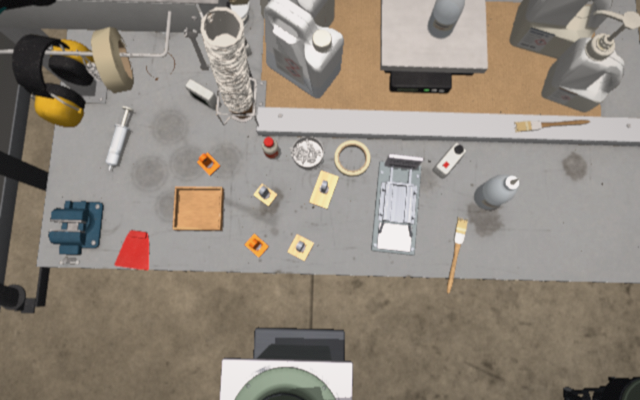

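View pics/scene0.png

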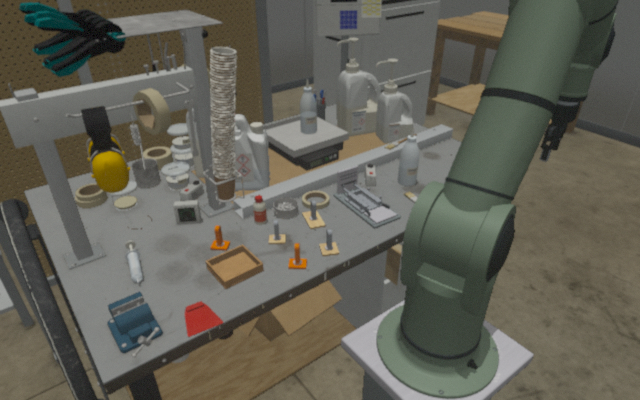

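Candidates (top view): plywood coupons at (323,189) long, (264,194) and (300,246) middle/short. Orange lookalikes at (208,162) and (256,245) are excluded. Next I measure and make one close crop.

```bash
cat > h.py <<'E'
import cv2,numpy as np
from workcell import *
def rays(c,u,v):
    "unit-depth rays in world, pinhole"
    d=np.stack([(u-c["cx"])/c["fx"],-(v-c["cy"])/c["fy"],-np.ones_like(u,float)],-1)
    return d@c["cam_to_world"][:3,:3].T, c["cam_to_world"][:3,3]
def onplane(c,u,v,z):
    d,o=rays(c,np.asarray(u,float),np.asarray(v,float)); return o+d*((z-o[2])/d[...,2])[...,None]
def cloud(c):
    v,u=np.mgrid[:400,:640].astype(float); d,o=rays(c,u,v); return o+d*c["range_z"][...,None]
def rect(P):
    (x,y),(w,h),a=cv2.minAreaRect(P[:,:2].astype(np.float32))
    if w<h: w,h,a=h,w,a+90
    return np.round([x,y,w,h,(a+90)%180-90],1)
def plywood(c,zmin=None,roi=(230,150,370,280)):
    hsv=cv2.cvtColor(c["image"],cv2.COLOR_BGR2HSV)
    m=cv2.inRange(hsv,(12,50,120),(32,160,255)); k=np.zeros_like(m); x0,y0,x1,y1=roi; k[y0:y1,x0:x1]=1; m*=k
    out=[]
    for q in cv2.findContours(m,cv2.RETR_EXTERNAL,cv2.CHAIN_APPROX_NONE)[0]:
        if cv2.contourArea(q)>120:
            q=q[:,0]; out.append((q.mean(0).round(),rect(onplane(c,q[:,0],q[:,1],8))))
    return out
E
python3 - <<'E'
from h import *
c=dict(np.load("top0.npz"));P=cloud(c);I=c["image"]
for o in plywood(c):print(*o)
print("table z",np.median(P[225:235,330:360,2]), "lugs", [np.round(P[r-1:r+2,q-1:q+2].reshape(-1,3)[:, :].mean(0),1) for q,r in((322,183),(264,188),(300,243))])
# tester: everything >12mm high around it
s=np.s_[145:265,365:432];Q=P[s].reshape(-1,3)
for a,b in((10,26),(12,100),(26,45),(75,110)):
    q=Q[(Q[:,2]>a)&(Q[:,2]<b)];print("tester",a,b,len(q),rect(q))
s=np.s_[178:240,165:232];Q=P[s].reshape(-1,3);q=Q[(Q[:,2]>18)&(Q[:,2]<40)];print("carton",len(q),rect(q),np.median(q[:,2]))
a=cv2.resize(I[145:265,230:310],(400,600),interpolation=cv2.INTER_CUBIC);b=cv2.resize(I[145:265,360:440],(400,600),interpolation=cv2.INTER_CUBIC)
cv2.imwrite("pics/crop.png",np.hstack([a,b]))
E
```

```text
[341. 277.] [ 353.3 -128.8  137.5    9.9  -88.5]
[270. 276.] [351.1  49.8 199.8  14.8 -88.5]
[300. 247.] [425.2 -23.1  53.9  51.  -25. ]
[265. 194.] [557.5  72.3  52.8  41.   56.2]
[323. 189.] [576.4 -78.2  92.5  51.  -18.2]
[352. 163.] [ 649.1 -150.6   89.2   67.2  -88.3]
table z -0.8523039247244242 lugs [array([583. , -73.6,  49.7]), array([562. ,  68.2,  70.3]), array([429.6, -24.7,  70.6])]
tester 10 26 2213 [ 552.1 -246.3  266.   149.7   -4.7]
tester 12 100 3043 [ 554.2 -255.9  275.4  142.8    0.9]
tester 26 45 834 [ 550.7 -266.9  181.2   85.4   -4.9]
tester 75 110 213 [ 641.3 -274.6   82.7   11.7   85.3]
carton 444 [514.6 239.5 121.5 110.5 -88.5] 25.934134999765774
```

View pics/crop.png

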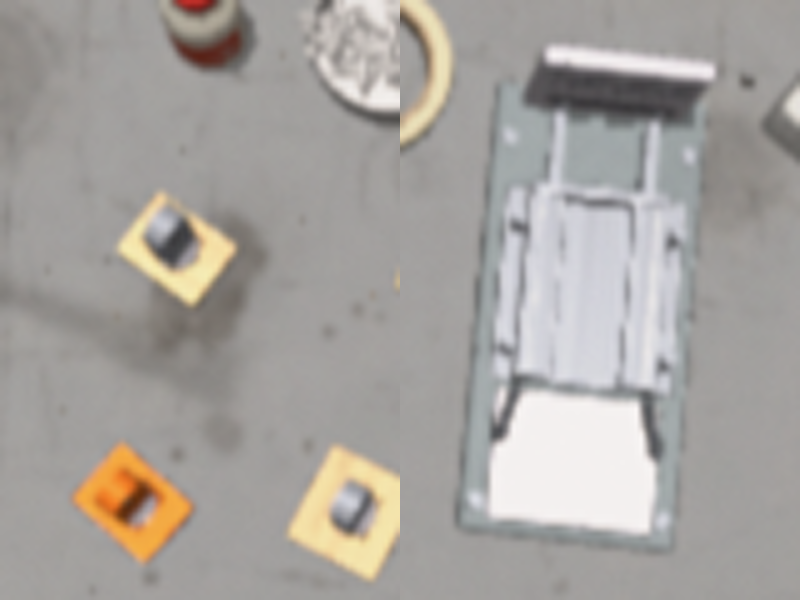

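The crops confirm the short plate at (265,194), the middle at (300,246) and the orange lookalike excluded. The tester's mouth and apron face the robot. Now I take closer wrist views for accuracy.

```bash
cat >> h.py <<'E'
def down(deg):
    a=np.radians(deg); c,s=np.cos(a),np.sin(a); return np.array([[c,s,0],[s,-c,0],[0,0,-1.]])
def wrays(c,u,v):
    x=(np.asarray(u,float)-c["cx"])/c["fx"]; y=(np.asarray(v,float)-c["cy"])/c["fy"]; t=np.hypot(x,y)+1e-9
    d=np.stack([x/t*np.tan(t),-y/t*np.tan(t),-np.ones_like(t)],-1)
    return d@c["cam_to_world"][:3,:3].T, c["cam_to_world"][:3,3]
def wplane(c,u,v,z):
    d,o=wrays(c,u,v); return o+d*((z-o[2])/d[...,2])[...,None]
def wcloud(c):
    v,u=np.mgrid[:400,:640]; d,o=wrays(c,u,v); return o+d*c["range_z"][...,None]
def ortho(c,x0,x1,y0,y1,z,k=3):
    "rectified view of plane z, image up=+x, right=-y, k px/mm"
    X,Y=np.meshgrid(np.arange(x1,x0,-1/k),np.arange(y1,y0,-1/k),indexing="ij")
    M=np.linalg.inv(c["cam_to_world"]); p=np.stack([X,Y,np.full_like(X,z)],-1)@M[:3,:3].T+M[:3,3]
    r=np.hypot(p[...,0],p[...,1])+1e-9; t=np.arctan2(r,-p[...,2])
    u=c["cx"]+c["fx"]*t*p[...,0]/r; v=c["cy"]-c["fy"]*t*p[...,1]/r
    return cv2.remap(c["image"],u.astype(np.float32),v.astype(np.float32),cv2.INTER_LINEAR)
def snap(n):
    c=camera("wrist"); np.savez(n+".npz",**c); cv2.imwrite(f"pics/{n}.png",c["image"]); return c
E
python3 - <<'E'
from h import *
movep([520,-256,330],down(-5)); snap("wt")
movep([500,-40,330],down(0)); snap("wc")
c=dict(np.load("wt.npz"));print(c["cam_to_world"].round(2).tolist(),c["fx"],c["cx"],c["cy"],read_state()["time"],read_state()["ft_force"])
c1=dict(np.load("wc.npz"))
cv2.imwrite("pics/both.png",np.hstack([cv2.resize(ortho(c,400,700,-350,-150,18,2),(400,600)),cv2.resize(ortho(c1,380,650,-120,110,8,2),(400,470)).copy() if 0 else cv2.copyMakeBorder(ortho(c1,390,650,-120,80,8,2),0,80,0,0,0)]))
E
```

```text
[[-0.09, 0.95, 0.28, 592.32], [-1.0, -0.09, -0.03, -262.74], [0.0, -0.29, 0.96, 472.73], [0.0, 0.0, 0.0, 1.0]] 309.70691628693146 320.12450197358294 199.3376222767067 2.9583 [0.16591822 0.27606945 0.20362926]
```

View pics/both.png

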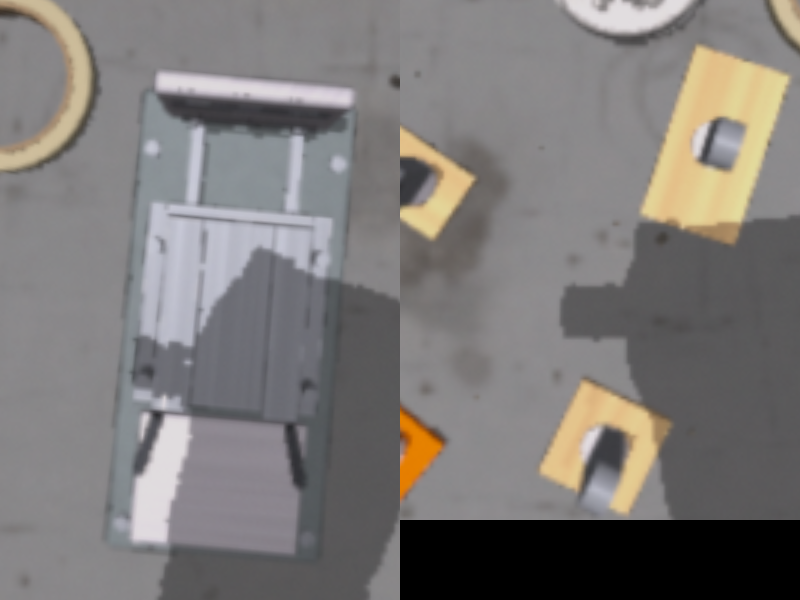

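Run:
```python
from h import *
c=dict(np.load("wc.npz"));P=wcloud(c)
for n,x,y in(("a",578,-78),("b",426,-23),("c",558,72)):
    q=P[(np.hypot(P[...,0]-x,P[...,1]-y)<45)&(P[...,2]>62)&(P[...,2]<80)]
    print(n,len(q),rect(q) if len(q)>5 else 0, np.median(q[:,2]))
    o=P[(np.hypot(P[...,0]-x,P[...,1]-y)<62)&(P[...,2]>4.5)&(P[...,2]<11)]
    print("  plate",len(o),rect(o))
t=dict(np.load("wt.npz"));P=wcloud(t).reshape(-1,3)
a=np.radians(-4.7);R=np.array([[np.cos(a),np.sin(a)],[-np.sin(a),np.cos(a)]])
L=(P[:,:2]-[524,-264.7])@R.T
def rng(n,xs,ys,zs):
    m=(L[:,0]>xs[0])&(L[:,0]<xs[1])&(abs(L[:,1])<ys)&(P[:,2]>zs[0])&(P[:,2]<zs[1]);q=np.c_[L[m],P[m,2]]
    print(n,m.sum(),np.percentile(q,[1,99],axis=0).round(1).tolist(),"zmed",np.median(q[:,2]).round(1))
rng("apron",(-110,-65),60,(14,22));rng("lips",(-40,80),60,(31,40));rng("col",(100,140),70,(85,110));rng("base",(-130,140),75,(2,12))
for x in range(-20,60,16):
    rng(f"gap{x}",(x,x+8),24,(12,24))
```

```text
a 174 [577.5 -77.1  22.1  13.  -17.4] 72.58092152370997
  plate 1745 [578.7 -77.9 114.1  51.7 -19.2]
b 144 [427.5 -22.8  21.2  12.9 -27.9] 72.59135773413425
  plate 732 [426.7 -22.2  53.3  51.3 -27.5]
c 175 [559.9  73.   22.3  13.6 -36.4] 72.14706354869469
  plate 489 [559.6  73.1  50.9  38.7  55.9]
apron 1101 [[-98.5, -40.8, 16.2], [-65.4, 41.1, 20.3]] zmed 18.4
lips 1888 [[-27.3, -35.1, 32.4], [76.0, 35.9, 37.4]] zmed 35.3
col 623 [[115.2, -40.5, 85.4], [125.4, 40.6, 100.0]] zmed 97.7
base 3596 [[-105.0, -66.4, 2.1], [123.3, 64.3, 11.9]] zmed 10.2
gap-20 124 [[-19.2, -17.2, 16.4], [-12.6, 18.6, 20.3]] zmed 18.4
gap-4 149 [[-3.9, -17.1, 16.5], [3.9, 18.4, 20.1]] zmed 18.2
gap12 124 [[12.5, -17.1, 16.9], [19.7, 18.2, 20.4]] zmed 18.4
gap28 128 [[28.8, -18.5, 16.7], [35.1, 18.1, 20.2]] zmed 18.5
gap44 127 [[45.1, -18.5, 16.5], [51.2, 17.9, 20.3]] zmed 18.4
```

```bash
cat >> h.py <<'E'
T0=np.array([524,-264.7]); TY=-4.7; G=28.  # G: TCP height above coupon underside
def tw(x,z,y=0):
    a=np.radians(TY); return [T0[0]+x*np.cos(a)-y*np.sin(a),T0[1]+x*np.sin(a)+y*np.cos(a),z]
def tl(p):
    a=np.radians(TY); d=np.array(p[:2])-T0; return d@[np.cos(a),np.sin(a)],d@[-np.sin(a),np.cos(a)],p[2]
def rep(n):
    s=read_state(); print(n,"t%.1f"%s["time"],"tl",np.round(tl(s["eef_pos"]),1),"F",np.round(s["ft_force"],1),"gap %.1f grip %.0f"%(s["finger_gap"],s["gripper_force"])); return s
def pick(x,y,yaw):
    movep([x,y,G+75],down(yaw)); movel([x,y,G],max_speed=100); clamp(); rep("clamped"); movel([x,y,G+85],max_speed=150); return rep("lifted")
def insert(half):
    movep(tw(-45-half,G+85),down(TY)); movel(tw(-45-half,G+24),max_speed=150)
    hit=movel(tw(-45-half,G+10),max_speed=15,guard=4); s=rep(f"apron {hit}"); z=s["eef_pos"][2]
    movel(tw(-45-half,z+1.6),max_speed=15)
    hit=movel(tw(67-half+6,z+1.6),max_speed=45,guard=7); rep(f"home {hit} expected {67-half}")
    return z
E
python3 - <<'E'
from h import *
pick(577.5,-77.5,-18); print("z",insert(45));
E
```

```text
clamped t5.5 tl [ 38.  190.9  28.1] F [-0.6  0.6  2.8] gap 11.1 grip 59
lifted t6.2 tl [ 37.5 190.9 112.3] F [-0.2  0.7 -1.8] gap 11.1 grip 58
apron True t8.2 tl [-89.8  -0.2  45.9] F [ 0.3 -0.6  7.1] gap 11.2 grip 60
home True expected 22 t10.7 tl [20.5  0.  46.9] F [-0.9  0.5 -2.3] gap 11.3 grip 63
z 45.90971147446581
```

```bash
cat >> h.py <<'E'
def press():
    p=tl(read_state()["eef_pos"]); hit=movel(tw(p[0]+8,p[2],p[1]),max_speed=10,guard=6); rep(f"press {hit}")
def pull(z0,g=26):
    p=read_state()["eef_pos"]; c=lambda z:[p[0],p[1],z]
    movel(c(z0+4),max_speed=8); rep("at lips")
    for k in (8,16,22,g):
        movel(c(z0+4+k),max_speed=12); s=rep(f"gauge {k}")
    wait(.8); rep("hold"); wait(.8); return rep("hold")
E
python3 - <<'E'
from h import *
press(); pull(45.9)
c=camera("top"); P=cloud(c); cv2.imwrite("pics/pull.png",np.hstack([cv2.resize(c["image"][140:260,360:440],(400,600),interpolation=cv2.INTER_CUBIC),cv2.resize(camera("scene")["image"][165:240,325:405],(400,375),interpolation=cv2.INTER_CUBIC).copy() if 0 else cv2.resize(camera("scene")["image"][140:260,320:400],(400,600),interpolation=cv2.INTER_CUBIC)]))
Q=P[145:265,365:440].reshape(-1,3);L=np.array([tl(q) for q in Q])
for x0,x1,y0,y1 in((-25,10,-36,-20),(-25,10,20,36),(60,74,-36,36),(107,118,-30,30)):
    m=(L[:,0]>x0)&(L[:,0]<x1)&(L[:,1]>y0)&(L[:,1]<y1)&(L[:,2]<115);print(x0,m.sum(),np.percentile(L[m,2],[10,50,90]).round(1) if m.any() else 0)
E
```

```text
press True t11.0 tl [20.4  0.2 46.2] F [ 0.2  0.8 -2. ] gap 11.5 grip 63
at lips t11.6 tl [20.3  0.2 49.8] F [-0.2 -0.9 -2.8] gap 11.3 grip 62
gauge 8 t12.4 tl [20.3  0.2 57.8] F [ 0.3 -1.  -8. ] gap 10.9 grip 62
gauge 16 t13.2 tl [20.3  0.2 65.8] F [  1.1  -0.3 -12.3] gap 11.2 grip 61
gauge 22 t13.9 tl [20.3  0.2 71.8] F [ -0.2  -0.8 -14.7] gap 11.3 grip 61
gauge 26 t14.4 tl [20.3  0.2 75.9] F [ -0.5  -0.3 -17.5] gap 11.4 grip 60
hold t15.2 tl [20.3  0.2 75.9] F [ -0.1  -1.  -17.2] gap 11.4 grip 60
hold t16.0 tl [20.3  0.2 75.9] F [ -1.9  -0.4 -16.9] gap 11.3 grip 60
-25 0 0
-25 102 [52.5 60.1 63. ]
60 28 [50.8 58.6 61.8]
107 32 [ 9.2 26.4 78.8]
```

View pics/pull.png

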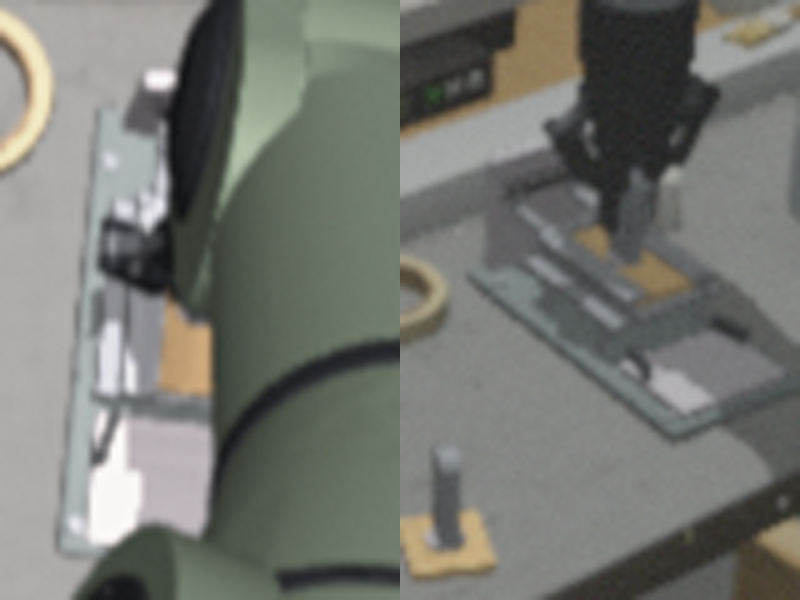

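Pictures: the plate is under the raised lips, home, and the carriage is about 25 mm up. Now ease down, slide out and look at the box.

```bash
cat >> h.py <<'E'
def out(z0,half):
    p=tl(read_state()["eef_pos"]); 
    movel(tw(p[0],z0+4,p[1]),max_speed=15); rep("down"); movel(tw(p[0],z0+1.3,p[1]),max_speed=10)
    movel(tw(-50-half,z0+1.6),max_speed=70); rep("out"); movel(tw(-50-half,G+90),max_speed=150)
E
python3 - <<'E'
from h import *
out(45.9,45)
movep([490,235,260],down(1.5)); c=snap("wb"); rep("box")
P=wcloud(c).reshape(-1,3)
m=(P[:,2]>22)&(P[:,2]<33)&(abs(P[:,0]-514)<75)&(abs(P[:,1]-239)<80);print(m.sum(),rect(P[m]),np.median(P[m,2]))
for z in((3,9),):
    m=(P[:,2]>z[0])&(P[:,2]<z[1])&(abs(P[:,0]-514)<46)&(abs(P[:,1]-239)<50);print(m.sum(),np.median(P[m,2]) if m.any() else 0)
cv2.imwrite("pics/wb2.png",ortho(c,440,590,160,320,28,3))
E
```

```text
down t18.0 tl [20.6  0.1 50.1] F [-0.9  0.4 -4.9] gap 11.2 grip 62
out t20.2 tl [-94.7   0.1  47.5] F [ 0.2 -0.2 -1.6] gap 10.9 grip 62
box t22.7 tl [-74.3 494.1 259.6] F [ 0.6 -0.  -1.8] gap 11.5 grip 62
1021 [518.  240.2 120.4 107.9 -88. ] 27.975307114039424
3646 5.343606251685031
```

View pics/wb2.png

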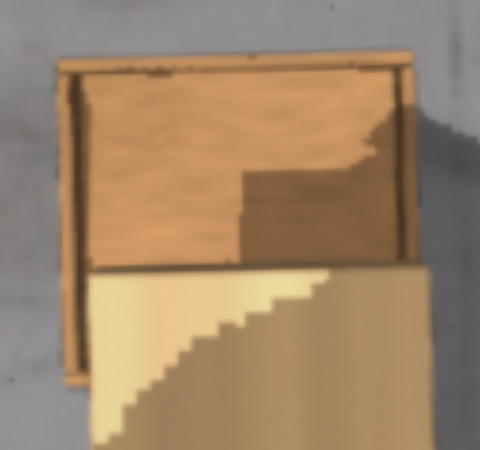

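```bash
cat >> h.py <<'E'
B0=np.array([516,240.]); BY=1.5
def bw(x,y,z):
    a=np.radians(BY); return [B0[0]+x*np.cos(a)-y*np.sin(a),B0[1]+x*np.sin(a)+y*np.cos(a),z]
def place(x,y):
    movep(bw(x,y,G+95),down(BY)); movel(bw(x,y,G+32),max_speed=120)
    hit=movel(bw(x,y,G+2),max_speed=20,guard=4); rep(f"floor {hit}")
    open_gripper(); movel(bw(x,y,G+110),max_speed=150); rep("left")
E
python3 - <<'E'
from h import *
place(1.2,27.5)
movep([470,20,330],down(0)); c=snap("w2");P=wcloud(c)
for n,x,y in(("b",426,-23),("c",558,72)):
    q=P[(np.hypot(P[...,0]-x,P[...,1]-y)<60)&(P[...,2]>62)&(P[...,2]<80)]
    o=P[(np.hypot(P[...,0]-x,P[...,1]-y)<60)&(P[...,2]>4.5)&(P[...,2]<11)]
    print(n,rect(q),np.median(q[:,2]),rect(o))
t=camera("top");im=t["image"];im[170:240,160:240]
P=cloud(t);L=P[170:240,160:240].reshape(-1,3);q=L[L[:,2]>62];print("lug a in box",rect(q))
cv2.imwrite("pics/box1.png",np.hstack([cv2.resize(im[175:240,165:235],(420,390),interpolation=cv2.INTER_CUBIC),cv2.resize(ortho(c,390,650,-80,120,8,2),(300,390))]))
for o in plywood(t):print(*o)
E
```

```text
floor True t25.2 tl [-51.2 529.8  33. ] F [-1.3 -1.1  8.2] gap 11.4 grip 64
left t26.8 tl [-51.4 529.5 137.3] F [0.1 0.9 0.4] gap 85.6 grip 0
b [427.1 -21.8  21.3  13.1 -23.1] 72.28116423613034 [426.4 -22.   53.7  51.5 -26.3]
c [559.5  73.7  21.4  13.1 -34.9] 72.545771661983 [559.5  73.5  51.3  38.6  54.9]
lug a in box [442.   86.2 402.1  83.1  59.2]
[342. 277.] [ 353.4 -131.3  132.5    9.9  -88.5]
[352. 163.] [ 649.1 -150.6   89.2   67.2  -88.3]
```

View pics/box1.png

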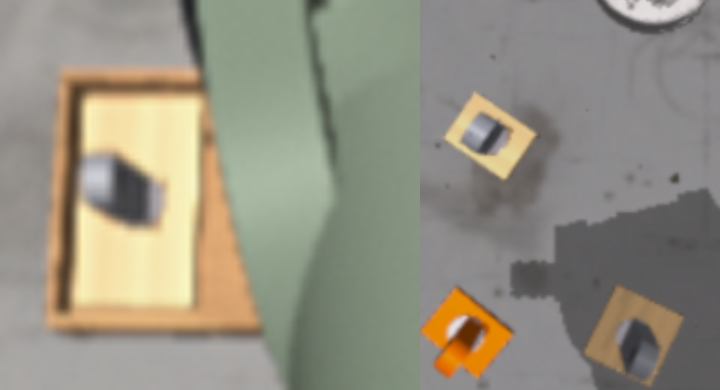

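The long coupon sits flat along the left (short) wall, with its lug at crop (115,185). The other two are unmoved. Next the middle one.

Run:
```python
from h import *
s=pick(426.8,-22.1,-26.5); assert 9<s["finger_gap"]<14
z=insert(26); print("z",z); press()
```

```text
clamped t30.6 tl [-116.7  233.8   28. ] F [-0.3 -0.2  1.1] gap 11.8 grip 60
lifted t31.3 tl [-117.   233.7  112.5] F [-0.2  0.6 -2. ] gap 11.3 grip 60
apron True t33.4 tl [-70.9  -0.2  45.9] F [-0.7 -1.3  6.6] gap 11.3 grip 61
home True expected 41 t35.8 tl [40.1  0.1 46.8] F [-0.1  0.7 -0.4] gap 11.4 grip 60
z 45.872958010752505
press True t36.1 tl [39.9  0.2 46.2] F [-0.6  0.3 -1.1] gap 11.1 grip 60
```

Run:
```python
from h import *
pull(45.9)
P=cloud(camera("top"));L=np.array([tl(q) for q in P[145:265,365:440].reshape(-1,3)])
m=(L[:,0]>-25)&(L[:,0]<10)&(L[:,1]>18)&(L[:,1]<36)&(L[:,2]<115)&(L[:,2]>15);print("lip z",m.sum(),np.percentile(L[m,2],[10,50,90]).round(1))
out(45.9,26)
s=read_state(); assert 9<s["finger_gap"]<14
movep([460,200,260],down(1.5)); c=snap("wb3"); rep("box")
P=wcloud(c).reshape(-1,3)
m=(P[:,2]>62)&(P[:,2]<80)&(abs(P[:,0]-516)<45)&(abs(P[:,1]-268)<30);print("lug a",m.sum(),rect(P[m]), "expect",bw(2,27.5,0))
m=(P[:,2]>10)&(P[:,2]<16)&(abs(P[:,0]-516)<60)&(abs(P[:,1]-268)<40);print("plate a",m.sum(),rect(P[m]))
```

```text
at lips t36.8 tl [40.   0.2 49.8] F [-0.1 -0.3 -2.2] gap 11.3 grip 59
gauge 8 t37.6 tl [39.9  0.2 57.8] F [ 1.2  0.  -8.2] gap 11.6 grip 59
gauge 16 t38.4 tl [39.9  0.2 65.8] F [  0.    0.2 -12. ] gap 11.2 grip 58
gauge 22 t39.1 tl [39.8  0.2 71.8] F [  1.1   0.1 -14.7] gap 11.5 grip 58
gauge 26 t39.5 tl [39.8  0.2 75.9] F [  0.7  -0.1 -15.8] gap 10.9 grip 58
hold t40.4 tl [39.9  0.2 75.9] F [ -1.    0.5 -17.2] gap 11.6 grip 58
hold t41.1 tl [39.9  0.2 75.9] F [ -0.3  -0.1 -17.3] gap 11.1 grip 58
lip z 113 [47.8 59.5 63.1]
down t43.1 tl [40.2  0.1 50. ] F [-1.5 -0.8 -4.4] gap 11.3 grip 60
out t45.3 tl [-75.7   0.   47.5] F [ 0.1  0.6 -1.4] gap 11.2 grip 60
box t47.7 tl [-101.4  456.8  259.6] F [-0.  -0.4 -0.8] gap 11.3 grip 60
lug a 263 [ 5.173e+02  2.675e+02  2.190e+01  1.280e+01 -3.000e-01] expect [np.float64(517.2794485714845), np.float64(267.54293033344356), 0]
plate a 2462 [515.9 263.7 100.5  65.5   2.2]
```

Run:
```python
from h import *
y=-27.5
movep(bw(-21.5,y,G+95),down(BY)); movel(bw(-21.5,y,G+32),max_speed=120); print(movel(bw(-21.5,y,G+7),max_speed=25,guard=5))
h=movel(bw(-27,y,G+7),max_speed=10,guard=5); s=rep(f"wall {h}")
a=np.radians(BY);x=(np.array(s["eef_pos"][:2])-B0)@[np.cos(a),np.sin(a)]; print("box x",x)
x+=.5; movel(bw(x,y,G+7),max_speed=10)
h=movel(bw(x,y,G+2),max_speed=15,guard=4); rep(f"floor {h}")
open_gripper(); movel(bw(x,y,G+110),max_speed=150); rep("left")
movep([480,130,330],down(0)); c=snap("w4");P=wcloud(c).reshape(-1,3)
def lug(n,x,y,r=50):
    q=P[(np.hypot(P[:,0]-x,P[:,1]-y)<r)&(P[:,2]>60)&(P[:,2]<85)]; print(n,len(q),rect(q),np.median(q[:,2]))
lug("c",559,73);lug("a",517,267.5,25);lug("b",493,212,25)
q=P[(np.hypot(P[:,0]-559,P[:,1]-73)<50)&(P[:,2]>4.5)&(P[:,2]<11)];print(rect(q))
cv2.imwrite("pics/box2.png",ortho(c,440,600,40,310,13,2))
```

```text
False
wall True t50.5 tl [-69.3 472.4  35.1] F [ 4.3 -0.6 -0.4] gap 11.4 grip 61
box x -23.063387245384778
floor True t51.0 tl [-68.8 472.5  32.8] F [-0.5 -1.5  7.1] gap 11.3 grip 62
left t52.6 tl [-69.1 472.3 137.3] F [-0.2  0.4 -0.1] gap 85.5 grip 0
c 175 [559.1  73.8  22.9  13.2 -33.6] 72.28089155340746
a 190 [517.7 267.4  21.9  12.9  -0. ] 76.24532645967327
b 195 [494.3 211.7  22.5  12.8   0.7] 76.44208733186287
[559.5  73.8  51.   39.1  55.7]
```

View pics/box2.png

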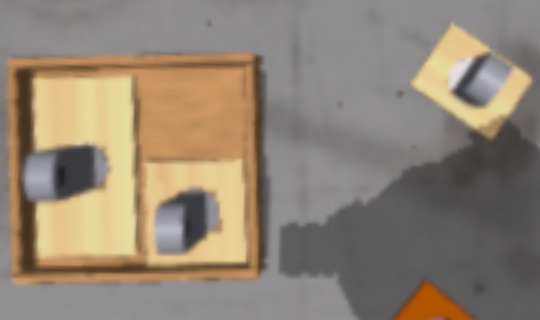

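Both coupons are flat in the box, with free space at crop (190,115) for the short one, which is at (470,80). Continue.

Run:
```python
from h import *
s=pick(559.4,73.7,-34.5); assert 9<s["finger_gap"]<14
z=insert(19); print("z",z); press(); p=tl(read_state()["eef_pos"]); assert abs(p[0]-47)<3
pull(45.9)
P=cloud(camera("top"));L=np.array([tl(q) for q in P[145:265,365:440].reshape(-1,3)])
m=(L[:,0]>-25)&(L[:,0]<10)&(L[:,1]>18)&(L[:,1]<36)&(L[:,2]<115)&(L[:,2]>15);print("lip z",m.sum(),np.percentile(L[m,2],[10,50,90]).round(1))
```

```text
clamped t56.0 tl [  7.6 340.2  28.1] F [0.6 0.1 2.2] gap 11.3 grip 59
lifted t56.7 tl [  7.1 340.1 112.3] F [-1.1  0.2 -1.8] gap 11.5 grip 59
apron True t59.1 tl [-63.8  -0.2  45.9] F [-1.3  0.6  6.7] gap 11.1 grip 60
home True expected 48 t61.6 tl [46.4  0.1 46.9] F [-0.5  0.5 -1.4] gap 11.4 grip 59
z 45.945270358126635
press True t61.9 tl [46.3  0.2 46.2] F [-0.7 -0.2 -1.9] gap 11.6 grip 59
at lips t62.6 tl [46.3  0.2 49.9] F [ 0.3 -0.1 -2.2] gap 11.6 grip 59
gauge 8 t63.4 tl [46.2  0.2 57.8] F [ 1.5 -0.1 -8.8] gap 11.1 grip 58
gauge 16 t64.2 tl [46.2  0.2 65.8] F [  1.8  -1.1 -12.1] gap 11.5 grip 58
gauge 22 t64.9 tl [46.2  0.3 71.9] F [  1.6  -0.5 -15.6] gap 11.4 grip 58
gauge 26 t65.3 tl [46.2  0.2 75.9] F [  1.5  -0.5 -16.7] gap 11.6 grip 58
hold t66.1 tl [46.2  0.3 75.9] F [  0.5  -0.8 -17.5] gap 11.4 grip 58
hold t66.9 tl [46.3  0.2 75.9] F [  0.4  -1.4 -16.7] gap 11.3 grip 58
lip z 115 [51.4 59.6 62.6]
```

Run:
```python
from h import *
out(45.9,19)
s=read_state(); assert 9<s["finger_gap"]<14
movep([460,180,280],down(1.5)); c=snap("w5");rep("hover");P=wcloud(c).reshape(-1,3)
for n,x,y in(("a",517.5,267.5),("b",494,212)):
    q=P[(np.hypot(P[:,0]-x,P[:,1]-y)<25)&(P[:,2]>60)&(P[:,2]<85)]; print(n,len(q),rect(q) if len(q)>9 else 0); 
    if n=="a" or len(q)>100: assert abs(rect(q)[:2]-[x,y]).max()<3
place(28.3,-27.5)
goto=movep([400,-120,350],down(0))
t=camera("top");im=t["image"];cv2.imwrite("pics/end.png",np.hstack([cv2.resize(im[175:240,165:235],(420,390),interpolation=cv2.INTER_CUBIC),cv2.resize(im[130:265,330:440],(318,390))]))
P=cloud(t)[170:245,160:240].reshape(-1,3)
for n,x,y in(("a",517.5,267.5),("b",494,212),("c",545,213)):
    q=P[(np.hypot(P[:,0]-x,P[:,1]-y)<20)&(P[:,2]>60)&(P[:,2]<85)]; print(n,len(q),rect(q),np.median(q[:,2]))
rep("end")
```

```text
down t68.9 tl [46.4  0.2 50. ] F [-1.  -0.  -5.2] gap 11.6 grip 60
out t71.1 tl [-68.7   0.1  47.5] F [-0.2  0.1 -0.7] gap 11.5 grip 60
hover t73.5 tl [-99.8 436.9 279.5] F [ 0.5  0.4 -1.6] gap 11.4 grip 60
a 253 [516.4 267.8  21.1  13.1  -1.3]
b 222 [494.  212.2  21.9  12.5   0.7]
floor True t76.1 tl [-18.2 478.   32.9] F [-1.4 -0.9  7.3] gap 11.6 grip 62
left t77.7 tl [-18.6 477.8 137.2] F [-0.1  0.9 -0.3] gap 85.6 grip 0
a 60 [514.7 266.2  21.2  12.9   5.5] 75.07880561787988
b 55 [4.919e+02 2.112e+02 2.160e+01 1.170e+01 3.000e-01] 75.0044187107726
c 57 [546.4 213.   22.1  13.2   1.9] 74.53291764773098
end t79.3 tl [-135.1  134.7  349.4] F [ 0.1  0.6 -0.2] gap 84.9 grip 0
```

View pics/end.png

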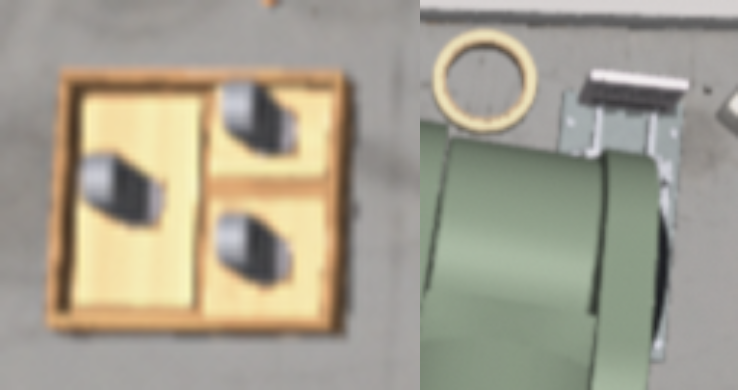

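All three sit flat in the box: long on the left, short top right, middle bottom right.

```bash
python3 -c "
from workcell import *
wait(.5); print(finish_job())"
```

```text
the job is handed in; nothing more can be done
None
```

All three coupons were proof-tested in order (long, middle, short) to a gauge height of about 25–26 mm by tool travel, pull force and carriage depth (I did not read the pointer directly), held about 1.6 s each, packed flat and upright in the box, and the job was handed in at about 80 s.

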